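Aim the label reader at a component can

ROBOT

A 6-joint arm with a two-finger parallel gripper is mounted at the origin on the work surface. World frame = base frame: x ahead of the robot, y to its left, z up, the work surface at z = 0. Lengths are in m, angles in degrees, forces in N, time in s.
With the tool pointing down it reaches from about 0.375 to 0.9 m from the base axis. Payload 3.1 kg.
Tool frame: the origin (TCP) lies between the finger pads; the fingertips stand 11 mm ahead of it and the grasp point (between the pads) lies 8 mm behind it; z points along the fingers, y is the line along which they close (so a half turn about z gives the same grasp; the last joint's range is limited). The gripper opens to 87 mm and grips with 3 to 60 N. Pads are 19 mm wide; open, the fingers measure 117 mm over their backs; the gripper's body (75 mm by 190 mm) begins 51 mm behind the grasp point.
Start: joints at [54.632, 30.224, 82.088, -0, 67.689, -10.227], TCP at [0.265, 0.566, 0.234] pointing down, gripper open.
Joint ranges: [-176.69, 176.69], [-43.24, 126.21], [12.49, 139.97], [-82, 262], [0, 151.66], [-163.58, 163.58]. Speed limits (degrees/s): [159.86, 159.86, 180, 180, 180, 180].

INTERFACE

Orientations are given as a 3x3 rotation matrix whose columns are the frame's x, y, z axes.
In Python, from rig import bot, viewer, workorder, models gives the robot as it stands.
- The arm moves only by the shell command python3 -m jog 'ROWS'. ROWS is JSON, a list of rows, each a list of 7 numbers: the opening, from 0 (shut) to 1 (fully open), then the shift along the tool's x, y, z in m, then the turn, a rotation vector about the tool's x, y, z in degrees. In form: [[claw, x, y, z, ax, ay, az], ...]. A call has 1 to 20 rows; each row is the pose to reach, as a shift and turn from the pose commanded when the call began, along the tool's axes at that moment; what a row does not reach only later rows make up. A row lasts 1/8 s, in which the tool goes at most 62.5 mm and 10.7 degrees, less where a joint would pass 70% of its speed; a pose out of reach is approached as far as the arm can. A call with a gripper value outside its range is refused whole. The fingers move at their own pace and stop on an object; the grip force is fixed at half the most. Time passes only in rows, so rows that repeat a pose let the fingers close. It gives the time, the measured TCP pose, the force, the opening and the grip force at its end, in the units of the state.
- bot.read_state(): the state, without advancing time (a new reading comes with each control period).
- viewer.capture(name): name is "scene" or "side" or "wrist"; returns (picture, depth): 400x640x3 uint8, blue, green, red; 400x640 float32, m along the optical axis (not along the pixel's ray), 0 where there is no reading.
- viewer.camera_info(name): a dict with "fx", "fy", "cx", "cy" (pixels), "world_to_cam" (4x4, takes a point from world to camera coordinates). Camera axes: x right, y down, z forward; pixel columns grow to the right and rows downward; lengths in m; the calibration is good to about 2 mm. A picture is of the moment at which its call begins: read the wrist's pose just before it. camera_info takes no time and is no camera call; for the wrist camera it gives the pose at the moment of the call.
- workorder.hand_in(): hands the job in; it is judged then, once.
Trained networks look in the newest picture that a camera, given by its name, has taken for a name from the list of things; names that differ only in an ending like _2 or _b are one class to them, and where a whole thing is asked for, a point or a joint stands for the part that bears it (a point fixed in the world has none). Each returns a list of dicts, best first, with "p" (0 to 1); they miss things now and then, are a little off and sometimes report something else, mostly with a low value. They report only what shows in the picture. A call takes as long as a camera call. They do not tell look-alikes from the thing itself.
- models.outline_of(camera, thing): "mask" (400x640 bool, what is visible of it).
- models.tip_of(camera, thing): "xyz" ([x, y, z] in m, in world coordinates, good to about 4 mm: a listed point, or the origin of a listed thing).
The state is a dict: "time_s": time; "joint_positions": joint angles; "qvel": joint speeds; "tau": joint torques, N m; "position": TCP position; "tcp_rot": TCP orientation; "force": force on the tool from outside, world axes, zero at the start; "moment": the same for the moment, N m; "opening": opening from 0.0 (shut) to 1.0 (fully open); "grasp_force": force on a finger pad.
Only numpy, scipy, OpenCV 4.12 (cv2) and the standard library are available. Lean on these libraries where they do the work, as an engineer would, in place of code of your own. Each camera call takes 0.05 s, during which the arm holds its last target. There are 200 camera calls.

TASK

Stand the labelled can upright on the round scan pad, fully on it, with its label facing the label reader. Swivel and tilt the reader's head by its fin so that it looks straight at the middle of that label, and let go. Leave the other things on the bench where they are, and do not tip the can over.

Things in the scene. Friction and masses are not known exactly. Their poses are not given: they have to be found in the camera images.
- can: the only labelled can: upright aluminium cylinder, 54 mm diameter (grey lid 55), 85 mm tall, about 0.25 kg. Origin: centre of its underside, z up; +x points out through the middle of its paper label, a bar-marked patch 40 mm wide, 44 high on the side. A 12 mm paper seal strip runs from the lid's centre over the rim to the label, so its direction is seen from above
- label (a point): middle of the can's label, on its surface: 27.5 mm out along the can's +x and 44 mm above its underside; axes as the can's
- pad: scan pad: fixed round black rubber disc, 96 mm diameter, 6 mm thick; origin at the centre of its underside
- reader: foot of the label reader, fixed to the table: dark steel disc 116 mm diameter with a column to 85 mm height. Origin under its centre. A grey swivel yoke (92 mm wide, 30 mm thick, reaching to 166 mm height) turns on the column and carries the tilting reader head
- yoke (a point): point where the swivel axis (vertical) and the tilt axis (level, the yoke's y) cross, 150 mm above the table on the foot's centre line. Axes turn with the swivel only; -x is the way the reader faces seen from above
- eye (a point): centre of the window on the black nose of the reader head (grey box 100 long, 66 wide, 46 mm high, centred on the yoke point; nose 16 mm more at its front). Axes turn with swivel and tilt; the reader looks along -x; its line of sight passes through the yoke point, 66 mm behind the eye; z is the head's top
- fin (a point): grip point of the reader's upright black fin on the head's top: fin 10 mm thick (along y), 44 long (along x), from 23 to 69 mm above the yoke point along the head's z; this point is at 47 mm. Axes as the eye's. Pinch the fin here to turn and tilt the head; both joints are stiff and stay where left
- swivel (a joint): turn of the reader's yoke on its foot, rad; 0 faces the foot's -x, positive is counter-clockwise from above; stops at -2.2 and 2.2; friction 0.08 N m
- tilt (a joint): tilt of the reader head, rad; 0 looks level, positive is nose down; stops at -0.3 and 0.8; friction 0.1 N m
- board_holder: bystander, fixed: circuit board clamped on a steel foot, 90 x 130 mm (x, y), 65 mm tall; origin under its centre
- bottle: bystander, loose: white plastic flux bottle, 50 mm diameter, 125 mm tall, black cap, no label. Origin at its underside's centre
- spool: bystander, loose: solder spool standing on end, 66 mm diameter, 50 mm tall, black flanges. Origin at its underside's centre
- mug: bystander, loose: white ceramic mug, 64 mm diameter, 80 mm tall, its handle towards its own +y (handle adds about 30 mm). Origin at its underside's centre
- parts_box: bystander, loose: open black box, 120 x 85 x 42 mm (x, y, z), holding metal parts. Origin at its underside's centre
- screwdriver: bystander, loose: screwdriver 170 mm long lying along its own x axis, black handle about 25 mm thick. Origin at its underside's centre
- parts_case: bystander, loose: small yellow component case with clear lid, 46 x 56 x 28 mm (x, y, z). Origin at its underside's centre
- heat_sink: bystander, loose: finned aluminium heat sink, 44 x 50 x 30 mm (x, y, z). Origin at its underside's centre
Things that resemble listed ones, but are neither listed nor needed, are in the scene too. Of the things shaped like the pad, the black one is meant. What is shaped like the reader but green is not meant.

How it is judged:
By the outcome, as a careful person would: the job done as asked, in the order asked, and still so for the second after the job is handed in, with the robot touching nothing.
It also fails if it takes over 58 s, if anything falls off the work surface, if the arm or the gripper's body presses on something with over 40 N, if the wrist force passes 120 N, or if a joint passes its speed limit or range.

## Working session

There is one attempt and no reset: what is moved stays moved. The work goes in short steps, Python scripts to look and compute and a shell command to move; the robot and the scene stay as the last step left them, time stands still between calls to the robot, and variables do not carry over. Pictures are saved under pics/ and viewed, at most 10 in all, crops included, and the job is handed in when it is done.

```bash
ls; mkdir -p pics; python3 - <<'E'
from rig import bot, viewer, workorder, models
import cv2,numpy as np
s=bot.read_state();print(s['time_s'],s['position'],np.round(s['tcp_rot'],3).tolist(),s['opening'])
for c in ['scene','side']:
    p,d=viewer.capture(c);cv2.imwrite(f'pics/{c}0.png',p)
    np.save(f'pics/{c}0d.npy',d)
    for t in ['can','label','pad','reader','yoke','eye','fin','mug','bottle','spool','parts_box','board_holder']:
        print(c,t,[(round(r['p'],2),np.round(r['xyz'],3).tolist()) for r in models.tip_of(c,t)][:3])
E
```

```text
pics
0.0 [0.26508307 0.5652169  0.23256773] [[-0.905, 0.425, -0.001], [0.425, 0.905, -0.002], [0.0, -0.002, -1.0]] 0.9976465478105018
scene can [(0.77, [0.394, 0.262, -0.002])]
scene label [(0.97, [0.382, 0.232, 0.047]), (0.65, [0.64, 0.232, 0.151]), (0.39, [0.688, -0.007, -0.002])]
scene pad [(0.9, [0.274, -0.228, -0.001]), (0.85, [0.349, 0.018, -0.001]), (0.68, [0.483, 0.039, -0.001])]
scene reader [(0.98, [0.635, 0.228, 0.002]), (0.8, [0.788, 0.354, -0.002])]
scene yoke [(0.7, [0.639, 0.232, 0.156]), (0.67, [0.787, 0.351, 0.152])]
scene eye [(0.94, [0.727, 0.332, 0.148]), (0.7, [0.646, 0.23, 0.193]), (0.19, [0.416, -0.217, -0.002])]
scene fin [(0.85, [0.785, 0.351, 0.198]), (0.83, [0.646, 0.23, 0.196]), (0.42, [0.618, -0.204, 0.002])]
scene mug [(0.88, [0.405, -0.117, -0.0])]
scene bottle [(0.63, [0.685, -0.006, -0.003])]
scene spool [(0.65, [0.417, -0.217, -0.005])]
scene parts_box [(0.59, [0.539, 0.4, -0.0]), (0.45, [0.48, 0.038, -0.003]), (0.31, [0.384, 0.23, 0.046])]
scene board_holder [(0.95, [0.621, -0.204, 0.003])]
side can [(0.86, [0.396, 0.257, 0.001]), (0.3, [0.538, 0.403, -0.001])]
side label [(0.67, [0.382, 0.23, 0.045])]
side pad [(0.92, [0.268, -0.228, -0.001]), (0.88, [0.346, 0.021, 0.002]), (0.67, [0.485, 0.03, -0.001])]
side reader [(0.64, [0.637, 0.225, -0.0])]
side yoke [(0.95, [0.641, 0.236, 0.146]), (0.84, [0.788, 0.355, 0.152]), (0.74, [0.636, 0.227, 0.0])]
side eye [(0.85, [0.725, 0.33, 0.154]), (0.57, [0.578, 0.21, 0.157])]
side fin [(0.87, [0.788, 0.355, 0.198]), (0.63, [0.578, 0.209, 0.158]), (0.6, [0.649, 0.234, 0.198])]
side mug [(0.79, [0.407, -0.124, -0.001]), (0.72, [0.538, 0.401, -0.003])]
side bottle [(0.85, [0.684, -0.008, -0.0])]
side spool [(0.85, [0.416, -0.222, -0.002])]
side parts_box [(0.83, [0.538, 0.4, -0.003])]
side board_holder [(0.9, [0.624, -0.205, 0.002])]
```

View pics/scene0.png

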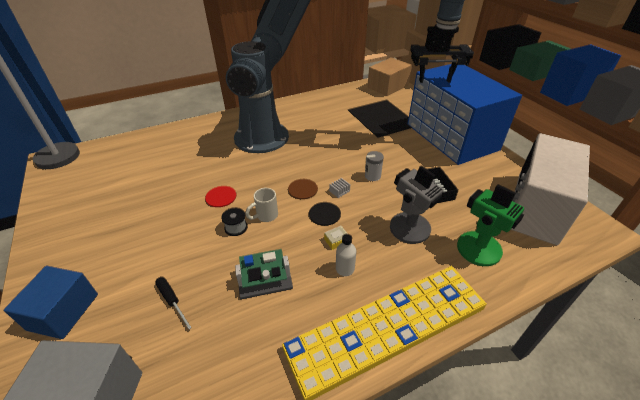

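View pics/side0.png

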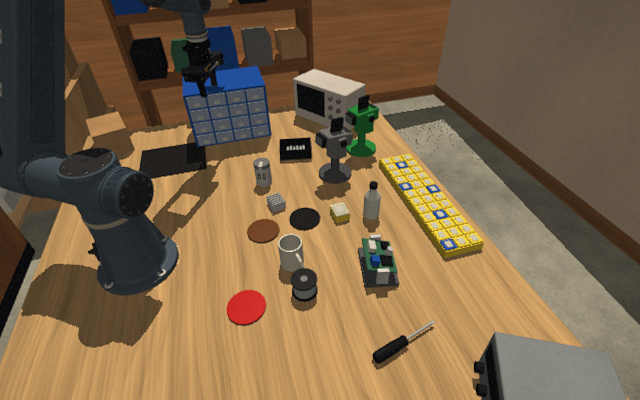

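The scene view shows the labelled can at (374,166), the black pad at (324,213), between the heat sink (340,187) and parts case (336,237). The grey reader is at (411,205) and the green decoy at (483,225). The side view agrees: can (262,172), pad (305,218), reader (335,150).

Next I'll refine these positions with depth.

```bash
cat > h.py <<'E'
from rig import bot, viewer, workorder, models
import cv2,numpy as np
from scipy.optimize import least_squares
def cloud(c,d,K=None):
    K=K or viewer.camera_info(c); v,u=np.mgrid[0:400,0:640]
    P=np.stack([(u-K['cx'])/K['fx']*d,(v-K['cy'])/K['fy']*d,d,np.ones_like(d)],-1)
    return (P@np.linalg.inv(K['world_to_cam']).T)[...,:3]
def proj(c,p,K=None):
    K=K or viewer.camera_info(c); q=K['world_to_cam']@np.append(p,1)
    return np.array([K['fx']*q[0]/q[2]+K['cx'],K['fy']*q[1]/q[2]+K['cy']])
E
python3 - <<'E'
from h import *
for c in ['scene','side']:
    p,d=viewer.capture(c);X=cloud(c,d)
    for t,zr in [('pad',(0.002,.012)),('can',(.079,.092)),('reader',(0.002,.3)),('heat_sink',(.02,.04)),('parts_case',(.015,.04))]:
        for r in models.outline_of(c,t)[:3]:
            m=r['mask']&(d>0);q=X[m]
            if t=='reader': q=q[(q[:,2]>.005)&(q[:,2]<.03)]
            else: q=q[(q[:,2]>zr[0])&(q[:,2]<zr[1])]
            if len(q)<8: continue
            (x,y),R=cv2.minEnclosingCircle(q[:,:2].astype(np.float32))
            print(c,t,round(r['p'],2),len(q),'col',p[m].mean(0).round(),'circ',np.round([x,y,R],4),'mean',q.mean(0).round(4))
K=viewer.camera_info('wrist');s=bot.read_state()
T=np.linalg.inv(K['world_to_cam']);R=np.array(s['tcp_rot'])
print('wrist cam in tool',(R.T@(T[:3,3]-s['position'])).round(3),(R.T@T[:3,:3]).round(2).tolist(),K['fx'])
E
```

```text
scene pad 0.97 572 col [28. 31. 35.] circ [0.4833 0.0346 0.0495] mean [0.4841 0.0321 0.0072]
scene pad 0.95 476 col [ 29.  57. 100.] circ [0.3493 0.0185 0.0504] mean [0.3526 0.0172 0.007 ]
scene pad 0.65 485 col [ 26.  31. 180.] circ [ 0.2664 -0.2233  0.0525] mean [ 0.272  -0.2267  0.0072]
scene can 0.68 156 col [82. 91. 98.] circ [0.3936 0.2557 0.0278] mean [0.3958 0.2544 0.0858]
scene reader 0.89 850 col [49. 53. 56.] circ [0.6428 0.2281 0.0601] mean [0.6527 0.2185 0.0161]
scene reader 0.67 1012 col [33. 70. 28.] circ [0.7882 0.388  0.0966] mean [0.7957 0.3399 0.016 ]
scene heat_sink 0.52 180 col [ 94. 104. 113.] circ [0.4086 0.1209 0.0336] mean [0.4118 0.1207 0.0279]
scene parts_case 0.91 274 col [101. 144. 161.] circ [0.5914 0.0129 0.0333] mean [0.5919 0.0092 0.0278]
side pad 0.93 524 col [31. 34. 38.] circ [0.4809 0.0323 0.0495] mean [0.4819 0.0302 0.0056]
side pad 0.78 1063 col [ 40.  47. 199.] circ [ 0.2685 -0.2258  0.0504] mean [ 0.2682 -0.2296  0.0055]
side pad 0.73 569 col [ 39.  68. 112.] circ [0.3496 0.0183 0.0484] mean [0.349  0.0158 0.0055]
side can 0.89 113 col [84. 93. 98.] circ [0.3909 0.2559 0.027 ] mean [0.391  0.2515 0.084 ]
side reader 0.97 462 col [50. 54. 57.] circ [0.6695 0.3544 0.1898] mean [0.6401 0.214  0.0148]
side reader 0.62 337 col [33. 69. 29.] circ [0.7927 0.4012 0.1112] mean [0.7843 0.3335 0.0152]
side heat_sink 0.79 177 col [100. 113. 121.] circ [0.4109 0.1214 0.0325] mean [0.4099 0.1185 0.027 ]
side parts_case 0.53 230 col [101. 149. 163.] circ [0.5895 0.0155 0.0355] mean [0.5881 0.0096 0.0263]
wrist cam in tool [ 0.069  0.001 -0.151] [[-0.0, -0.97, -0.26], [1.0, -0.0, -0.0], [0.0, -0.26, 0.97]] 338.79392785434896
```

Pad is at (0.482, 0.0335), can at (0.393, 0.2555), with radii matching the given sizes. The rotation needs about 194° clockwise. I'll move over the can with yaw 245°.

```bash
python3 -m jog '[[1,-0.124,-0.113,0,0,0,0],[1,-0.248,-0.226,0,0,0,0],[1,-0.248,-0.226,0,0,0,0],[1,-0.248,-0.226,0,0,0,0],[1,-0.248,-0.226,0,0,0,-45],[1,-0.248,-0.226,0,0,0,-90],[1,-0.248,-0.226,0,0,0,-90],[1,-0.248,-0.226,0,0,0,-90],[1,-0.248,-0.226,0,0,0,-90],[1,-0.248,-0.226,0,0,0,-90],[1,-0.248,-0.226,0,0,0,-90],[1,-0.248,-0.226,0,0,0,-90],[1,-0.248,-0.226,0,0,0,-90],[1,-0.248,-0.226,0,0,0,-90],[1,-0.248,-0.226,0,0,0,-90]]'
python3 - <<'E'
from h import *
s=bot.read_state();print(s['joint_positions'])
K=viewer.camera_info('wrist');p,d=viewer.capture('wrist');cv2.imwrite('pics/w1.png',p)
X=cloud('wrist',d,K)
m=(X[...,2]>.079)&(X[...,2]<.091)&(np.hypot(X[...,0]-.393,X[...,1]-.2555)<.05)&(d>0)
q=X[m];(x,y),R=cv2.minEnclosingCircle(q[:,:2].astype(np.float32));print(x,y,R,q.mean(0),m.sum())
for t in ['can','label','eye','fin','yoke']: print(t,[(round(r['p'],2),np.round(r['xyz'],3).tolist()) for r in models.tip_of('wrist',t)][:2])
b=p.astype(int); 
# strip: bright pixels on lid
g=cv2.cvtColor(p,cv2.COLOR_BGR2GRAY); print(np.percentile(g[m],[5,25,50,75,95]))
# view extent
c=proj('wrist',[x,y,.085],K);print(c)
E
```

```text
time_s: 3.78
position: [0.394, 0.2558, 0.2336]
tcp_rot: [[-0.426, -0.905, 0.0], [-0.905, 0.426, 0.0], [-0.0, -0.0, -1.0]]
force: [0.3, 0.3, 0.1]
opening: 0.998
grasp_force: 0.0
[ 1.93286640e+01  1.83107473e+01  1.03691864e+02  1.28340943e-03
  5.79877737e+01 -1.35446517e+02]
0.39166295528411865 0.2583356201648712 0.028221551328897476 [0.39179868 0.25793992 0.08527905] 2759
can [(0.93, [0.39, 0.259, 0.004])]
label [(0.81, [0.38, 0.232, 0.044])]
eye []
fin []
yoke []
[164. 178. 182. 186. 245.]
[323.58960491 193.74024215]
```

View pics/w1.png

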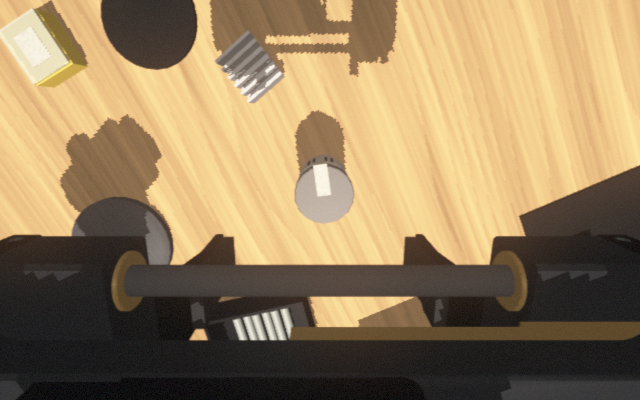

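The wrist view shows the can at (323,190) with its seal strip pointing up to (321,163), the pad top left, heat sink (250,67). The shadow of the gripper lies behind. I'll measure the strip direction.

```bash
python3 - <<'E'
from h import *
K=viewer.camera_info('wrist');p,d=viewer.capture('wrist');X=cloud('wrist',d,K)
g=cv2.cvtColor(p,cv2.COLOR_BGR2GRAY)
m=(X[...,2]>.079)&(X[...,2]<.091)&(np.hypot(X[...,0]-.392,X[...,1]-.2575)<.031)
q=X[m][:,:2].astype(np.float32)
h=cv2.convexHull(q)[:,0];f=least_squares(lambda a:np.hypot(h[:,0]-a[0],h[:,1]-a[1])-a[2],[.392,.2575,.0275]).x;print('lid fit',f)
w=X[m&(g>215)][:,:2];mu=w.mean(0);u,sv,vt=np.linalg.svd(w-mu,full_matrices=False);v=vt[0]*np.sign(vt[0]@(mu-f[:2]))
print('strip',len(w),mu,'pca',np.degrees(np.arctan2(v[1],v[0])),'centre-mean',np.degrees(np.arctan2(*(mu-f[:2])[::-1])),sv/np.sqrt(len(w)))
mp=(np.hypot(X[...,0]-.482,X[...,1]-.0335)<.07)&(X[...,2]>.003)&(X[...,2]<.012)&(g<70)
print('pad part',X[mp].mean(0),X[mp].min(0),X[mp].max(0))
E
```

```text
lid fit [0.3921505  0.25859379 0.02730435]
strip 426 [0.38770812 0.24591042] pca -107.4933497772969 centre-mean -109.302937644949 [0.00816362 0.00352585]
pad part [0.48521168 0.04492878 0.00647235] [0.43449737 0.00154768 0.00302157] [0.5282286  0.08261636 0.00939906]
```

```bash
python3 -m jog '[[1,-0.001,0.003,0.06,0,0,0],[1,-0.001,0.003,0.12,0,0,0],[1,-0.001,0.003,0.16,0,0,0],[1,-0.001,0.003,0.183,0,0,0],[1,-0.001,0.003,0.183,0,0,0],[0.3,-0.001,0.003,0.183,0,0,0],[0.3,-0.001,0.003,0.183,0,0,0],[0.3,-0.001,0.003,0.183,0,0,0],[0.3,-0.001,0.003,0.183,0,0,0],[0.3,-0.001,0.003,0.183,0,0,0],[0.3,-0.001,0.003,0.183,0,0,0]]'
```

```text
time_s: 5.5
position: [0.3915, 0.2582, 0.051]
tcp_rot: [[-0.425, -0.905, 0.0], [-0.905, 0.425, 0.0], [-0.0, -0.0, -1.0]]
force: [-1.3, 1.9, 5.2]
opening: 0.617
grasp_force: 30.0
```

```bash
python3 -m jog '[[0.3,0,0,-0.03,0,0,0],[0.3,0,0,-0.06,0,0,0],[0.3,0.02,-0.02,-0.06,0,0,10],[0.3,0.04,-0.044,-0.06,0,0,20],[0.3,0.06,-0.066,-0.06,0,0,30],[0.3,0.08,-0.088,-0.06,0,0,40],[0.3,0.1,-0.11,-0.06,0,0,50],[0.3,0.12,-0.132,-0.06,0,0,60],[0.3,0.14,-0.154,-0.06,0,0,70],[0.3,0.155,-0.17,-0.06,0,0,80],[0.3,0.165,-0.1775,-0.06,0,0,90],[0.3,0.165,-0.1775,-0.06,0,0,100],[0.3,0.165,-0.1775,-0.06,0,0,100]]' && python3 -m jog '[[0.3,0,0,0,0,0,10],[0.3,0,0,0,0,0,20],[0.3,0,0,0,0,0,30],[0.3,0,0,0,0,0,40],[0.3,0,0,0,0,0,50],[0.3,0,0,0,0,0,60],[0.3,0,0,0,0,0,70],[0.3,0,0,0,0,0,80],[0.3,0,0,0,0,0,90],[0.3,0,0,0,0,0,100],[0.3,0,0,0,0,0,100],[0.3,0,0,0,0,0,100]]'
python3 - <<'E'
from h import *
for c in ['scene','side','wrist']:
    K=viewer.camera_info(c)
    p,d=viewer.capture(c)
    if c!='side': cv2.imwrite(f'pics/{c}2.png',p)
    for t in ['can','label','reader','yoke','eye','fin']:
        print(c,t,[(round(r['p'],2),np.round(r['xyz'],3).tolist()) for r in models.tip_of(c,t) if abs(r['xyz'][0]-.787)>.08][:2])
p=cv2.imread('pics/scene2.png')[130:270,270:530];cv2.imwrite('pics/s2c.png',cv2.resize(p,None,fx=3,fy=3,interpolation=2))
E
```

```text
time_s: 7.12
position: [0.4817, 0.033, 0.11]
tcp_rot: [[-0.819, 0.574, -0.001], [0.574, 0.819, 0.0], [0.001, -0.001, -1.0]]
force: [-0.0, -0.3, -2.9]
opening: 0.62
grasp_force: 29.9
time_s: 8.62
position: [0.482, 0.0334, 0.1104]
tcp_rot: [[0.706, 0.708, -0.001], [0.708, -0.706, 0.0], [-0.0, -0.0, -1.0]]
force: [0.1, -0.5, -3.0]
opening: 0.618
grasp_force: 29.9
scene can [(0.56, [0.402, -0.121, -0.002]), (0.51, [0.487, 0.034, 0.057])]
scene label [(0.68, [0.497, 0.051, 0.102])]
scene reader [(0.82, [0.638, 0.227, 0.001]), (0.46, [0.486, 0.032, 0.054])]
scene yoke [(0.89, [0.639, 0.233, 0.153])]
scene eye [(0.86, [0.579, 0.211, 0.161])]
scene fin [(0.65, [0.647, 0.23, 0.194])]
side can [(0.64, [0.483, 0.034, 0.062])]
side label [(0.85, [0.498, 0.053, 0.104])]
side reader [(0.66, [0.648, 0.234, 0.196]), (0.54, [0.62, -0.202, -0.003])]
side yoke [(0.29, [0.407, 0.12, 0.003])]
side eye [(0.83, [0.578, 0.211, 0.16])]
side fin [(0.85, [0.648, 0.231, 0.196])]
wrist can [(0.86, [0.481, 0.031, 0.063]), (0.68, [0.596, 0.018, 0.003])]
wrist label [(0.64, [0.684, -0.004, 0.003]), (0.59, [0.503, 0.056, 0.103])]
wrist reader []
wrist yoke []
wrist eye []
wrist fin []
```

View pics/s2c.png

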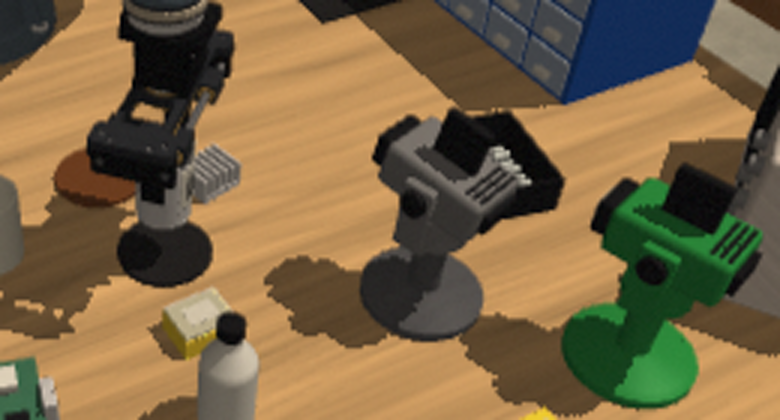

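The crop shows the can held above the pad, clear of neighbours, with the label towards the reader (network label direction about 50°, wanted 51°). The reader head now faces about 198° and is about 9° nose up. Lowering the can.

```bash
python3 -m jog '[[0.3,0,0,0.025,0,0,0],[0.3,0,0,0.045,0,0,0],[0.3,0,0,0.05,0,0,0],[0.3,0,0,0.0525,0,0,0],[0.3,0,0,0.0535,0,0,0],[0.3,0,0,0.0535,0,0,0],[0.3,0,0,0.0535,0,0,0]]'
```

```text
time_s: 10.55
position: [0.4825, 0.0332, 0.0575]
tcp_rot: [[0.709, 0.705, 0.001], [0.705, -0.709, -0.0], [0.001, 0.001, -1.0]]
force: [0.2, -0.3, -4.1]
opening: 0.621
grasp_force: 29.9
```

```bash
python3 -m jog '[[0.3,0,0,0.001,0,0,0],[0.3,0,0,0.001,0,0,0],[0.3,0,0,0.0015,0,0,0],[0.3,0,0,0.0015,0,0,0]]'
```

```text
time_s: 11.05
position: [0.4827, 0.0332, 0.057]
tcp_rot: [[0.709, 0.705, 0.002], [0.705, -0.709, -0.0], [0.001, 0.001, -1.0]]
force: [-2.3, 0.4, 9.4]
opening: 0.623
grasp_force: 30.0
```

Contact with the pad. Release, rise and check.

```bash
python3 -m jog '[[0.8,0,0,0,0,0,0],[0.8,0,0,0,0,0,0],[0.9,0,0,0,0,0,0],[0.9,0,0,0,0,0,0],[0.9,0,0,-0.03,0,0,0],[0.9,0,0,-0.08,0,0,0],[0.9,0,0,-0.14,0,0,0],[0.9,0,0,-0.18,0,0,0],[0.9,0,0,-0.18,0,0,0],[0.9,0,0,-0.18,0,0,0]]'
python3 - <<'E'
from h import *
K=viewer.camera_info('wrist');p,d=viewer.capture('wrist');X=cloud('wrist',d,K);cv2.imwrite('pics/w3.png',p)
g=cv2.cvtColor(p,cv2.COLOR_BGR2GRAY)
m=(X[...,2]>.085)&(X[...,2]<.097)&(np.hypot(X[...,0]-.482,X[...,1]-.0335)<.035)
q=X[m][:,:2].astype(np.float32)
h=cv2.convexHull(q)[:,0];f=least_squares(lambda a:np.hypot(h[:,0]-a[0],h[:,1]-a[1])-a[2],[.482,.0335,.0275]).x;print('lid fit',f,X[m].mean(0))
w=X[m&(g>215)][:,:2];mu=w.mean(0);u,sv,vt=np.linalg.svd(w-mu,full_matrices=False);v=vt[0]*np.sign(vt[0]@(mu-f[:2]))
print('strip',len(w),mu,'pca',np.degrees(np.arctan2(v[1],v[0])),'cm',np.degrees(np.arctan2(*(mu-f[:2])[::-1])))
mp=(np.hypot(X[...,0]-.482,X[...,1]-.0335)<.06)&(X[...,2]>.002)&(X[...,2]<.012)&(g<60)
(x,y),R=cv2.minEnclosingCircle(X[mp][:,:2].astype(np.float32));print('pad',x,y,R)
for c in ['wrist','scene','side']:
    if c!='wrist':
        p,d=viewer.capture(c);X=cloud(c,d)
    for t in ['can','label','pad','yoke','eye','fin']:
        print(c,t,[(round(r['p'],2),np.round(r['xyz'],3).tolist()) for r in models.tip_of(c,t) if r['p']>.5 and r['xyz'][0]>.45 and r['xyz'][0]<.7])
    if c!='wrist':
        # fin: dark points above head
        m=(np.hypot(X[...,0]-.647,X[...,1]-.231)<.06)&(X[...,2]>.183)&(X[...,2]<.25)&(d>0);q=X[m]
        print('fin pts',len(q),q.mean(0),q.min(0),q.max(0))
        xy=q[:,:2]-q[:,:2].mean(0);vt=np.linalg.svd(xy,full_matrices=False)[2];print('fin dir',np.degrees(np.arctan2(vt[0,1],vt[0,0])))
E
```

```text
time_s: 12.3
position: [0.4814, 0.0333, 0.2348]
tcp_rot: [[0.709, 0.705, -0.002], [0.705, -0.709, 0.0], [-0.001, -0.001, -1.0]]
force: [-0.5, -0.1, -0.5]
opening: 0.898
grasp_force: 0.0
lid fit [0.48400118 0.03300519 0.02718733] [0.48449133 0.03361331 0.09129548]
strip 425 [0.49259991 0.04388757] pca 53.02522526534832 cm 51.68592127461038
pad 0.49646785855293274 -0.009140401147305965 9.999999747378752e-05
wrist can [(0.56, [0.48, 0.032, 0.01])]
wrist label [(0.67, [0.499, 0.054, 0.053])]
wrist pad []
wrist yoke []
wrist eye []
wrist fin []
scene can [(0.94, [0.486, 0.036, 0.005])]
scene label [(0.84, [0.498, 0.051, 0.051])]
scene pad [(0.75, [0.485, 0.041, -0.001])]
scene yoke [(0.74, [0.639, 0.232, 0.152])]
scene eye [(0.58, [0.577, 0.209, 0.162])]
scene fin [(0.61, [0.645, 0.229, 0.194])]
fin pts 235 [0.65116842 0.22705997 0.20495565] [0.6272711  0.21846677 0.18345628] [0.67253277 0.24023038 0.22256956]
fin dir 18.16206947193266
side can [(0.69, [0.483, 0.032, 0.005])]
side label [(0.9, [0.498, 0.054, 0.051])]
side pad [(0.63, [0.483, 0.033, 0.0])]
side yoke [(0.8, [0.64, 0.235, 0.147])]
side eye [(0.62, [0.581, 0.209, 0.158])]
side fin [(0.78, [0.65, 0.234, 0.196])]
fin pts 88 [0.65341635 0.22747519 0.20740878] [0.6295698  0.218078   0.18305922] [0.67170621 0.24064064 0.22118834]
fin dir -164.00333614826798
```

View pics/w3.png

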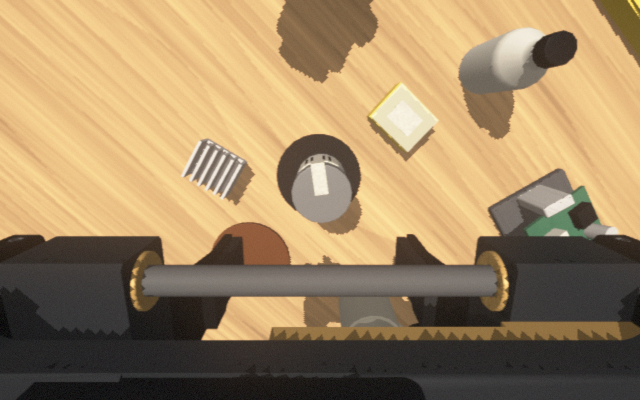

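The wrist view shows the can centred on the pad at (320,185), with its strip pointing up towards the reader (about 52°, wanted 51.5°). All neighbours are undisturbed. Next is the fin; I'll compute the approach.

```bash
cat >> h.py <<'E'
from scipy.spatial.transform import Rotation as Ro
def head(psi,t):
    p,t=np.radians([psi,t]);c,s=np.cos,np.sin
    x=np.array([c(t)*c(p),c(t)*s(p),s(t)]);z=np.array([-s(t)*c(p),-s(t)*s(p),c(t)])
    return np.stack([x,np.cross(z,x),z],1)
def toolpose(yoke,psi,t,up):
    H=head(psi,t);R=np.stack([H[:,0],-H[:,1],-H[:,2]],1);return yoke+up*H[:,2],R
def rel(p,R,s=None):
    s=s or bot.read_state();R0=np.array(s['tcp_rot']);u,_,v=np.linalg.svd(R0);R0=u@v
    return np.append((R0.T@(p-s['position'])).round(4),Ro.from_matrix(R0.T@R).as_rotvec(degrees=True).round(2))
Y=np.array([.639,.231,.150])
E
python3 - <<'E'
from h import *
print(rel(*toolpose(Y,17.7,-9,.15)))
E
```

```text
[ 2.715e-01 -1.890e-02 -6.250e-02  2.140e+00 -8.840e+00  2.710e+01]
```

```bash
python3 -m jog '[[0.9,0,0,-0.05,0,0,0],[0.9,0.05,-0.004,-0.062,0,0,0],[0.9,0.1,-0.008,-0.062,0.7,-3,9],[0.9,0.16,-0.012,-0.062,1.4,-6,18],[0.9,0.22,-0.016,-0.062,2.1,-8.8,27.1],[0.9,0.2715,-0.019,-0.0625,2.1,-8.8,27.1],[0.9,0.2715,-0.019,-0.0625,2.1,-8.8,27.1],[0.9,0.2715,-0.019,-0.0625,2.1,-8.8,27.1]]'
python3 - <<'E'
from h import *
s=bot.read_state();P,R=toolpose(Y,17.7,-9,.15);print('want',P.round(4),'got',s['position'],rel(P,R))
K=viewer.camera_info('wrist');p,d=viewer.capture('wrist');X=cloud('wrist',d,K)
H=head(17.7,-9)
L=(X-Y)@H   # head coordinates
m=(L[...,2]>.05)&(L[...,2]<.08)&(abs(L[...,0])<.05)&(abs(L[...,1])<.03)&(d>0);q=L[m]
print('fin top',len(q),np.median(q,0),q.min(0),q.max(0))
r=cv2.minAreaRect((q[:,:2]*1000).astype(np.float32));print(r)
print('fin slope z vs x deg',np.degrees(np.arctan(np.polyfit(q[:,0],q[:,2],1)[0])))
m=(L[...,2]>.015)&(L[...,2]<.032)&(abs(L[...,0])<.06)&(abs(L[...,1])<.045)&(d>0);q=L[m]
print('head top',len(q),np.median(q,0)); A=np.c_[q[:,:2],np.ones(len(q))];c=np.linalg.lstsq(A,q[:,2],rcond=None)[0];print(np.degrees(c[:2]),c[2]);print(cv2.minAreaRect((q[:,:2]*1000).astype(np.float32)))
for k in(0,): 
  cv2.imwrite('pics/w4.png',p)
for t in ['yoke','eye','fin']: print(t,[(round(r['p'],2),np.round(r['xyz'],3).tolist()) for r in models.tip_of('wrist',t)])
E
```

```text
time_s: 14.35
position: [0.6606, 0.2378, 0.2973]
tcp_rot: [[0.941, 0.304, -0.15], [0.3, -0.953, -0.049], [-0.158, 0.001, -0.987]]
force: [0.3, -0.7, 0.4]
opening: 0.899
grasp_force: 0.0
want [0.6614 0.2381 0.2982] got [0.66057111 0.23782718 0.29733577] [ 0.0007 -0.0001 -0.0009  0.05    0.09    0.01  ]
fin top 870 [ 0.00479825 -0.00198718  0.06936729] [-0.02037026 -0.00723043  0.05036232] [0.02420014 0.00278426 0.0715863 ]
((1.9148712158203125, -2.223599433898926), (10.000978469848633, 44.56965255737305), 89.98005676269531)
fin slope z vs x deg -4.445717752157543
head top 8848 [ 0.00571873 -0.00028449  0.02328593]
[ 1.98233165 -0.19271888] 0.022373669019316016
((-3.8313026428222656, -0.42366790771484375), (89.01367950439453, 112.34852600097656), 89.61255645751953)
yoke [(0.57, [0.641, 0.231, 0.15])]
eye [(0.88, [0.58, 0.208, 0.162]), (0.73, [0.724, 0.331, 0.153]), (0.27, [0.499, 0.053, 0.052])]
fin [(0.84, [0.651, 0.233, 0.199])]
```

View pics/w4.png

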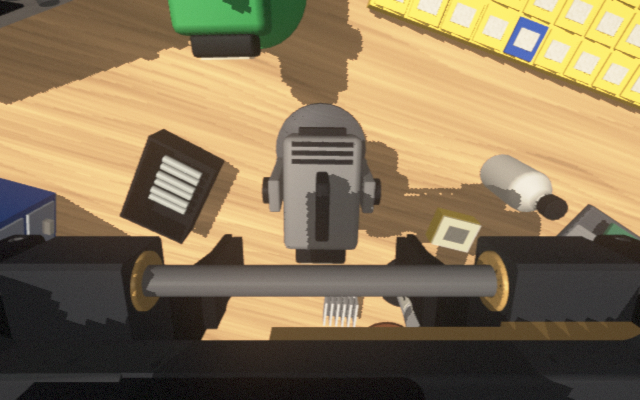

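The wrist view shows the reader from above: fin at (321,207), aligned with my assumed heading within 0.1° and 2 mm to one side. The boxes beside it are clear of the fingers. Descending onto the fin.

```bash
sed -i 's/^Y=.*/Y=np.array([.6405,.2295,.150])/' h.py; python3 - <<'E'
from h import *
for t in (-8,-9): print(rel(*toolpose(Y,17.7,t,.043)))
E
```

```text
[ 0.0011  0.001   0.1074  0.03    0.95   -0.07  ]
[ 0.0019  0.001   0.1074  0.03   -0.05   -0.08  ]
```

```bash
python3 -m jog '[[0.9,0.0015,0.0017,0.04,0,0,0],[0.6,0.0015,0.0017,0.08,0,0,0],[0.5,0.0015,0.0017,0.1,0,0,0],[0.4,0.0015,0.0017,0.106,0,0,0],[0.4,0.0015,0.0017,0.106,0,0,0],[0.2,0.0015,0.0017,0.106,0,0,0],[0.05,0.0015,0.0017,0.106,0,0,0],[0.05,0.0015,0.0017,0.106,0,0,0],[0.05,0.0015,0.0017,0.106,0,0,0],[0.05,0.0015,0.0017,0.106,0,0,0],[0.05,0.0015,0.0017,0.106,0,0,0]]'
python3 -c "
from h import *
s=bot.read_state();R=np.array(s['tcp_rot']);print((R.T@s['force']).round(1),rel(*toolpose(Y,17.7,-9,.043)))
for dp,dt in [(0,0),(5,5),(8.5,8),(17,16),(25.5,24),(34,33)]: print(dp,rel(*toolpose(Y,17.7+dp,-9+dt,.043)))"
```

```text
time_s: 15.92
position: [0.6479, 0.2316, 0.1935]
tcp_rot: [[0.941, 0.304, -0.147], [0.3, -0.953, -0.048], [-0.155, 0.001, -0.988]]
force: [-0.0, -1.7, 2.1]
opening: 0.113
grasp_force: 30.0
[-0.9  1.6 -2. ] [-0.0008 -0.0002  0.0012  0.07   -0.07   -0.    ]
0 [-0.0008 -0.0002  0.0012  0.07   -0.07   -0.    ]
5 [-4.50e-03 -5.00e-04  1.30e-03 -4.90e-01  4.93e+00 -4.97e+00]
8.5 [-6.80e-03 -3.00e-04  1.60e-03 -6.70e-01  7.92e+00 -8.47e+00]
17 [-1.240e-02  1.300e-03  2.800e-03 -2.200e-01  1.582e+01 -1.705e+01]
25.5 [-1.720e-02  4.600e-03  4.700e-03  1.430e+00  2.355e+01 -2.564e+01]
34 [-2.120e-02  9.600e-03  7.600e-03  4.590e+00  3.197e+01 -3.415e+01]
```

```bash
python3 -m jog '[[0.05,-0.003,-0.0003,0.0001,-0.5,4,-4.2],[0.05,-0.003,-0.0003,0.0001,-0.5,4,-4.2],[0.05,-0.006,-0.0002,0.0004,-0.7,8,-8.5],[0.05,-0.006,-0.0002,0.0004,-0.7,8,-8.5],[0.05,-0.009,0.0005,0.0009,-0.5,11.9,-12.8],[0.05,-0.009,0.0005,0.0009,-0.5,11.9,-12.8],[0.05,-0.0116,0.0014,0.0016,-0.2,15.9,-17.1],[0.05,-0.0116,0.0014,0.0016,-0.2,15.9,-17.1],[0.05,-0.0116,0.0014,0.0016,-0.2,15.9,-17.1]]'
python3 -c "
from h import *
s=bot.read_state();R=np.array(s['tcp_rot']);print((R.T@s['force']).round(1))
print(rel(*toolpose(Y,34.7,7,.043)))
psi,t=51.8,24.05
for dp,dt in [(38.95,11.3),(43.2,15.6),(47.5,19.8),(psi,t)]: print(dp,rel(*toolpose(Y,dp,dt,.043)))"
```

```text
time_s: 17.05
position: [0.6374, 0.2269, 0.1937]
tcp_rot: [[0.817, 0.569, 0.099], [0.564, -0.823, 0.069], [0.121, -0.001, -0.993]]
force: [-0.3, -4.3, 4.4]
opening: 0.115
grasp_force: 30.0
[-2.1  3.3 -4.7]
[-0.0013 -0.0004  0.0009 -0.04    0.05   -0.05  ]
38.95 [-4.50e-03  3.00e-04  1.00e-03  6.40e-01  4.34e+00 -4.24e+00]
43.2 [-7.60e-03  1.30e-03  1.40e-03  1.63e+00  8.63e+00 -8.39e+00]
47.5 [-1.050e-02  2.900e-03  2.000e-03  2.930e+00  1.279e+01 -1.253e+01]
51.8 [-1.310e-02  4.800e-03  2.900e-03  4.560e+00  1.696e+01 -1.659e+01]
```

Forces stay small; second half of the turn.

```bash
python3 -m jog '[[0.05,-0.0035,0.0005,0,0.6,4.3,-4.2],[0.05,-0.0035,0.0005,0,0.6,4.3,-4.2],[0.05,-0.0065,0.0015,0.0004,1.6,8.6,-8.4],[0.05,-0.0065,0.0015,0.0004,1.6,8.6,-8.4],[0.05,-0.0094,0.003,0.001,2.9,12.8,-12.5],[0.05,-0.0094,0.003,0.001,2.9,12.8,-12.5],[0.05,-0.012,0.005,0.0018,4.5,17,-16.6],[0.05,-0.012,0.005,0.0018,4.5,17,-16.6],[0.05,-0.012,0.005,0.0018,4.5,17,-16.6]]'
python3 - <<'E'
from h import *
s=bot.read_state();R=np.array(s['tcp_rot']);print((R.T@s['force']).round(1));print(rel(*toolpose(Y,51.8,24.05,.043)))
for c in ['scene','side']:
    p,d=viewer.capture(c);cv2.imwrite(f'pics/{c}5.png',p)
    for t in ['can','label','yoke','eye','fin']:
        print(c,t,[(round(r['p'],2),np.round(r['xyz'],3).tolist()) for r in models.tip_of(c,t) if r['p']>.3 and .45<r['xyz'][0]<.7])
E
```

```text
time_s: 18.18
position: [0.631, 0.2166, 0.1906]
tcp_rot: [[0.564, 0.786, 0.254], [0.717, -0.618, 0.321], [0.409, 0.001, -0.912]]
force: [0.8, -4.4, 4.9]
opening: 0.112
grasp_force: 30.0
[-0.7  3.4 -5.7]
[-0.0019 -0.0005  0.0006  0.04   -0.12    0.02  ]
scene can [(0.84, [0.484, 0.034, 0.003])]
scene label [(0.58, [0.593, 0.013, 0.002])]
scene yoke [(0.78, [0.639, 0.231, 0.151]), (0.43, [0.588, 0.014, -0.001])]
scene eye [(0.95, [0.602, 0.185, 0.128])]
scene fin [(0.73, [0.481, 0.038, 0.001]), (0.66, [0.627, 0.212, 0.191])]
side can [(0.84, [0.482, 0.032, 0.008])]
side label [(0.85, [0.498, 0.051, 0.051])]
side yoke [(0.79, [0.642, 0.234, 0.146])]
side eye [(0.76, [0.603, 0.181, 0.123]), (0.34, [0.631, 0.216, 0.194])]
side fin [(0.79, [0.631, 0.215, 0.193])]
```

```bash
python3 -m jog '[[0.3,0,0,0,0,0,0],[0.5,0,0,0,0,0,0],[0.5,0,0,0,0,0,0],[0.5,0,0,-0.03,0,0,0],[0.6,0,0,-0.07,0,0,0],[0.8,0,0,-0.107,0,0,0],[0.9,0,0,-0.107,0,0,0],[0.9,0,0,-0.107,0,0,0],[0.9,0,0,-0.107,0,0,0]]'
cat > m.py <<'E'
from h import *
K=viewer.camera_info('wrist');p,d=viewer.capture('wrist');X=cloud('wrist',d,K);cv2.imwrite('pics/w6.png',p)
psi,t=51.8,24.05;H=head(psi,t);L=(X-Y)@H
m=(L[...,2]>.062)&(L[...,2]<.078)&(abs(L[...,0])<.05)&(abs(L[...,1])<.03)&(d>0);q=L[m]
r=cv2.minAreaRect((q[:,:2]*1000).astype(np.float32));print('fin',len(q),r,np.median(q,0),'slope',np.degrees(np.polyfit(q[:,0],q[:,2],1)))
for ex in [(-.045,.015),(-.045,.045),(-.03,.045)]:
  m=(L[...,2]>.012)&(L[...,2]<.034)&(L[...,0]>ex[0])&(L[...,0]<ex[1])&(abs(L[...,1])<.029)&(abs(L[...,1]+.000)>.009)&(d>0);q=L[m]
  for _ in range(4):
    A=np.c_[q[:,:2],np.ones(len(q))];c=np.linalg.lstsq(A,q[:,2],rcond=None)[0];e=abs(A@c-q[:,2]);q=q[e<.003]
  print('top plane slopes deg',np.degrees(c[:2]).round(2),c[2],len(q))
m=(L[...,2]>.016)&(L[...,2]<.03)&(abs(L[...,0])<.055)&(abs(L[...,1])<.036)&(d>0)
print('top rect',cv2.minAreaRect((L[m][:,:2]*1000).astype(np.float32)))
for t in ['yoke','eye','fin','label']: print(t,[(round(r['p'],2),np.round(r['xyz'],3).tolist()) for r in models.tip_of('wrist',t)])
E
python3 m.py
```

```text
time_s: 19.9
position: [0.602, 0.1823, 0.2858]
tcp_rot: [[0.564, 0.787, 0.25], [0.718, -0.617, 0.322], [0.408, -0.002, -0.913]]
force: [0.3, 0.0, 0.8]
opening: 0.888
grasp_force: 0.0
fin 844 ((2.366117477416992, -0.9821019172668457), (9.99573802947998, 43.782073974609375), 89.84032440185547) [ 0.00427572 -0.00098324  0.0685109 ] slope [-1.8288485   3.92463045]
top plane slopes deg [-0.6  -0.26] 0.022792369712364074 3100
top plane slopes deg [-0.51 -0.32] 0.02280905668287355 4835
top plane slopes deg [-0.49 -0.34] 0.02280037687324382 4109
top rect ((-1.902069091796875, 0.9379539489746094), (106.20416259765625, 69.88314819335938), 0.03382383659482002)
yoke [(0.73, [0.641, 0.229, 0.153]), (0.65, [0.789, 0.353, 0.149])]
eye [(0.73, [0.724, 0.333, 0.153]), (0.63, [0.605, 0.183, 0.124])]
fin [(0.62, [0.634, 0.215, 0.194])]
label []
```

View pics/w6.png

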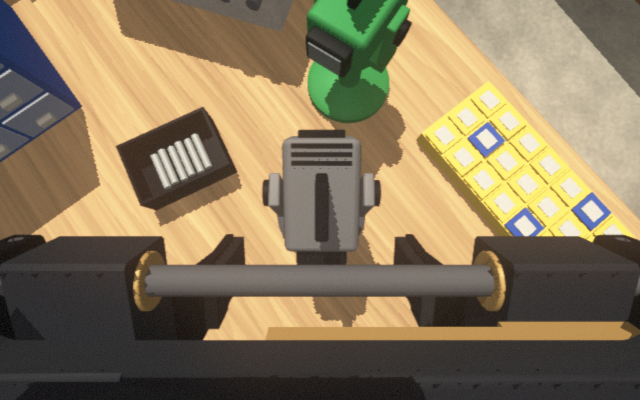

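The wrist view shows the released head: fin at (321,207), square to the tool. The top plane fit gives heading 51.6–51.8° (wanted about 51.3°) and tilt about 23.5° (wanted 24°), so the aim misses the label's middle by only 2 mm or so. One last overall check.

```bash
python3 -m jog '[[0.9,0,0,-0.03,0,0,0],[0.9,0,0,-0.06,0,0,0],[0.9,0,0,-0.06,0,0,0]]'; python3 - <<'E'
from h import *
a=cv2.imread('pics/side0.png');p,d=viewer.capture('side');cv2.imwrite('pics/side7.png',p)
for t in ['can','label','yoke','eye','heat_sink','mug','spool','parts_case','bottle','parts_box','screwdriver']:
    print(t,[(round(r['p'],2),np.round(r['xyz'],3).tolist()) for r in models.tip_of('side',t)][:1])
cv2.imwrite('pics/s7c.png',cv2.resize(p[100:300,200:440],None,fx=3,fy=3,interpolation=2))
E
```

```text
time_s: 20.52
position: [0.5888, 0.1622, 0.3447]
tcp_rot: [[0.561, 0.786, 0.259], [0.718, -0.618, 0.321], [0.412, 0.005, -0.911]]
force: [-0.3, -0.5, -0.3]
opening: 0.9
grasp_force: 0.0
can [(0.56, [0.483, 0.031, 0.008])]
label [(0.68, [0.5, 0.053, 0.054])]
yoke [(0.66, [0.641, 0.233, 0.145])]
eye [(0.85, [0.604, 0.181, 0.124])]
heat_sink [(0.85, [0.408, 0.118, 0.003])]
mug [(0.96, [0.408, -0.121, -0.002])]
spool [(0.63, [0.416, -0.221, -0.001])]
parts_case [(0.56, [0.59, 0.022, -0.001])]
bottle [(0.87, [0.682, -0.008, -0.0])]
parts_box [(0.3, [0.594, -0.419, 0.003])]
screwdriver [(0.76, [0.598, -0.42, 0.001])]
```

View pics/s7c.png

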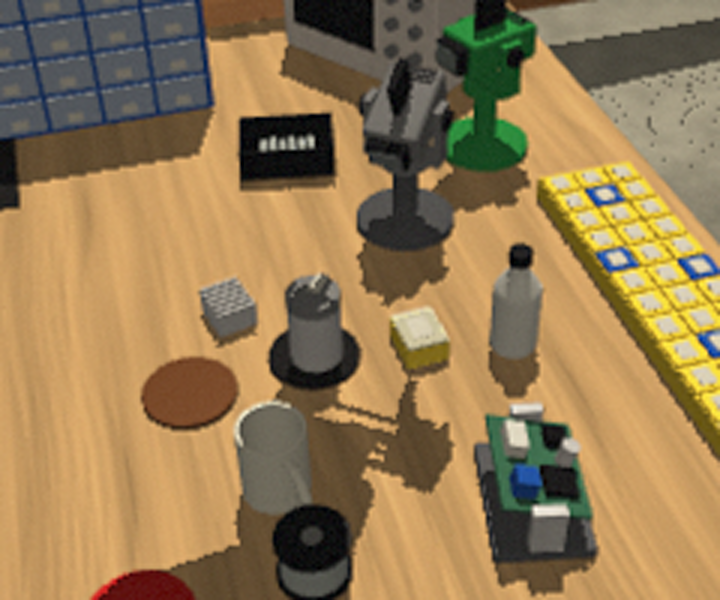

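The crop shows the can upright at the pad's centre (315,335), the reader tilted towards it (405,130), and the bystanders in their places. Handing in.

```bash
python3 -c "
from rig import workorder;print(workorder.hand_in())"
```

```text
the job is handed in; nothing more can be done
None
```

The job is handed in at about 20.5 s: the can stands centred on the black pad with its label towards the reader, and the head is released and aimed within about 2 mm of the label's middle by my measurements. The loose things I rechecked had not moved; the verdict was not reported.

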